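# Hold the loupe in focus over a ring

## Task

Lift the copper dust cup off the ring on the inspection plate and park it, mouth down and fully home, over the wooden peg of the peg stand. Then pick up the loupe by its handle and finish holding it still and level in the gripper, its lens centred over the ring and at the height of the red focus pointer, touching nothing else; do not put it down or let go. Leave the ring, the pointer, the tumbler, the jar and the file as they are.

Things in the scene. Friction and masses are not known exactly. Their poses are not given: they have to be found in the camera images.
- plate: Fixed dark steel inspection plate, 140 (x) x 90 (y) x 18 mm high; origin: centre of its underside, on the bench. On it, at x = +55 mm on its centre line, stands the focus gauge: a thin steel post (8 mm diameter) whose top is 130 mm above the bench. The ring lies under the dust cup about 22 mm to the -x side of the plate's centre.
- mark (a point): Tip of the red focus pointer, at mid-thickness of its 3 mm thick blade: the height at which the middle of the lens is to be held. The pointer is a red collar (18 mm diameter, 12 mm high) on the gauge post with a flat blade 8 mm wide that reaches 25 mm from the post axis towards the ring, along the plate's -x. Its height differs from case to case, 78 to 118 mm above the bench.
- pointer (a joint): Height setting of the red pointer on its post, m, 0 to 0.040, growing upward; mark height above the bench = 0.078 + this value. Held by friction (4 N); to be left as it is.
- ring: Loose gold-coloured finger ring lying flat on the plate, 22 mm outer diameter, 6 mm high, with an 8 mm high setting and blue stone (up to 12 mm above the plate) at its +x side. Origin: centre of the band on its underside. Mass 15 g. Hidden under the dust cup at the start.
- dust_cup: Loose copper cup standing mouth down on the plate over the ring: plain cylinder, 48 mm outer diameter, 58 mm high, wall 2.5 mm, closed top 4 mm thick, inner diameter 43 mm. Origin: centre of the rim (its lower end); z points up to the closed top. 80 to 150 g. A straight lift clears the ring.
- peg_stand: Fixed peg stand: dark wooden base disc of 72 mm diameter, 12 mm high, with a light wooden peg of 30 mm diameter on its centre, tapering to 16 mm over its top 10 mm, peg top 52 mm above the bench. Origin: centre of its underside, on the bench.
- peg_seat (a point): Point on the peg's axis at the top face of the peg stand's base, 12 mm above the bench: where the centre of the parked cup's rim belongs.
- loupe: Loose hand loupe lying flat on the bench: round black lens frame, 52 mm outer diameter, 14 mm high, clear lens of 44 mm, and a straight dark wooden handle, 14 mm wide and 16 mm high, from 42 to 137 mm from the lens centre along the loupe's -x. Origin: on the lens axis, on the underside; z up. 60 to 130 g, centre of mass about 53 mm from the lens axis along -x.
- lens (a point): Middle of the loupe's lens, on its axis, 8 mm above the loupe's underside.
- grip (a point): Good place to pinch the handle from above across its 14 mm width: on the handle's centre line, 66 mm from the lens along the loupe's -x, 8 mm above the loupe's underside.
- tumbler: Bystander: steel drinking tumbler standing upright, 72 mm diameter, 120 mm high; origin: centre of its underside.
- paste_jar: Bystander: small amber jar with black lid, 52 mm diameter, 45 mm high; origin: centre of its underside.
- file: Bystander: hand file lying down, 190 mm long along its x, wooden handle to -x, about 20 mm high; origin: its middle, on the bench.
There are look-alikes about, which are no part of the job. What is shaped like the dust_cup but blue, green or yellow is not meant.

How it is judged (in metres and radians):
On the way:
1. the dust cup is parked mouth down, fully home over the peg, and released (horizontal distance between dust_cup and peg_seat below 0.01 m and z of dust_cup in the frame of peg_seat between -0.005 and 0.005 m and angle between dust_cup's own z axis and vertical below 0.12 rad and contact force between dust_cup and the fingers below 0.1 N and linear speed of dust_cup below 0.02 m/s), for 0.2 s.
At the end, for the whole second after the job is handed in: Loupe held still in the fingers, touching nothing else: lens within 10 mm of the ring seen from above and 7 mm of the pointer height, tilt under 7 deg; cup mouth down, fully home (5 mm) on the peg, untouched; ring within 8, pointer 5, tumbler, jar and file 20 mm of their starts (horizontal distance between dust_cup and peg_seat below 0.01 m and z of dust_cup in the frame of peg_seat between -0.005 and 0.005 m and angle between each of dust_cup, loupe's own z axis and vertical below 0.12 rad and contact force between dust_cup and the arm below 0.1 N and horizontal distance between lens and ring below 0.01 m and z of lens in the frame of mark between -0.007 and 0.007 m and contact force between loupe and the fingers above 1 N and contact force between loupe and plate below 0.1 N and contact force between loupe and ring below 0.1 N and contact force between loupe and dust_cup below 0.1 N and contact force between loupe and peg_stand below 0.1 N and linear speed of loupe below 0.02 m/s and angular speed of loupe below 0.15 rad/s and distance of ring from where it was at the start of the episode below 0.008 m and distance of mark from where it was at the start of the episode below 0.005 m and distance of each of tumbler, paste_jar, file from where it was at the start of the episode below 0.02 m); the arm keeps its last pose, push and grip.
It fails at once if the ring is shifted by more than 8 mm (distance of ring from where it was at the start of the episode above 0.008 m).
It fails at once if the focus pointer is shifted by more than 5 mm (distance of mark from where it was at the start of the episode above 0.005 m).
It fails at once if the tumbler is moved by more than 20 mm or tipped (distance of tumbler from where it was at the start of the episode above 0.02 m or angle between tumbler's own z axis and vertical above 0.3 rad).
It fails at once if the paste jar is moved by more than 20 mm or tipped (distance of paste_jar from where it was at the start of the episode above 0.02 m or angle between paste_jar's own z axis and vertical above 0.3 rad).
It fails at once if the file is moved by more than 20 mm or tipped (distance of file from where it was at the start of the episode above 0.02 m or angle between file's own z axis and vertical above 0.3 rad).
It also fails if it takes over 64 s, if anything falls off the work surface, if the arm or the gripper's body presses on something with over 40 N, if the wrist force passes 120 N, or if a joint passes its speed limit or range.

## Robot

A 6-joint arm with a two-finger parallel gripper is mounted at the origin on the work surface. World frame = base frame: x ahead of the robot, y to its left, z up, the work surface at z = 0. Lengths are in m, angles in degrees, forces in N, time in s.
With the tool pointing down it reaches from about 0.375 to 0.9 m from the base axis. Payload 3.1 kg.
Tool frame: the origin (TCP) lies midway between the tips of the shut fingers; the grasp point (between the pads) lies 19 mm behind it; z points along the fingers, y is the line along which they close (so a half turn about z gives the same grasp; the last joint's range is limited). The gripper opens to 87 mm and grips with 3 to 60 N. Pads are 19 mm wide; open, the fingers measure 117 mm over their backs; the gripper's body (75 mm by 190 mm) begins 51 mm behind the grasp point.
Start: joints at [61.908, 30.224, 82.088, -0, 67.689, -10.227], TCP at [0.192, 0.595, 0.223] pointing down, gripper open.
Joint ranges: [-176.69, 176.69], [-43.24, 126.21], [12.49, 139.97], [-82, 262], [0, 151.66], [-163.58, 163.58]. Speed limits (degrees/s): [159.86, 159.86, 180, 180, 180, 180].

## Interface

Orientations are given as a 3x3 rotation matrix whose columns are the frame's x, y, z axes.
In Python, from bench import * gives the robot as it stands. Calls block until the motion is done:
- movep(position, orientation): joint-space move of the TCP to a pose.
- move_linear(position, attitude=None, speed=0.15, threshold=None): straight line of the TCP; attitude=None keeps the orientation; speed is the mean speed in m/s. With threshold (N) it stops when the force on the tool has changed by that much, and returns True; else False.
- set_joints(angles): joint-space move.
- set_gripper(opening, squeeze=None): finger opening in m; squeeze is the grip in N (None keeps the last); returns when the fingers have stopped.
- wait(seconds).
- ik(position, orientation): joint angles nearest the present ones, or None.
- get_obs(): the state.
- snapshot(name): name is "scene" or "top" or "wrist"; returns (picture, depth): 420x560x3 uint8, blue, green, red; 420x560 float32, m along the optical axis (not along the pixel's ray), 0 where there is no reading.
- get_calibration(name): a dict with "vertical_fov" (degrees; the focal length in pixels is half the picture's height over the tangent of half this angle, whatever the lens; pixels are square), "cx", "cy" (the principal point, pixels), "extrinsics" (4x4, takes a point from world to camera coordinates); the wrist camera has in their place "T_tool_cam" (4x4, takes a point from camera to tool coordinates, whose origin is the TCP and whose axes are the flange's). Camera axes: x right, y up, looking along -z (the intrinsics and any distortion apply to the point x, -y, -z); pixel columns grow to the right and rows downward; lengths in m; the calibration is good to about 2 mm. The wrist camera is an equidistant fisheye: a pixel r from the principal point sees the ray r / f radians off the axis. A picture is of the moment at which its call begins: read the wrist's pose just before it. get_calibration takes no time and is no camera call.
A pose or a line that the arm cannot do raises IKError and nothing moves.
- close_job(): hands the job in; it is judged then, once.
The state is a dict: "time": time; "joint_positions": joint angles; "qvel": joint speeds; "tau": joint torques, N m; "tcp_pos": TCP position; "eef_rot": TCP orientation; "wrist_force": force on the tool from outside, world axes, zero at the start; "wrist_torque": the same for the moment, N m; "finger_gap": finger opening in m; "grip_force": force on a finger pad.
Only numpy, scipy, OpenCV 4.12 (cv2) and the standard library are available. Lean on these libraries where they do the work, as an engineer would, in place of code of your own. Each camera call takes 0.05 s, during which the arm holds its last target. There are 200 camera calls.

## Working session

There is one attempt and no reset: what is moved stays moved. The work goes in short steps, each a Python script; the robot and the scene stay as the last script left them, time stands still between calls to the robot, and variables do not carry over. Pictures are saved under pics/ and viewed, at most 10 in all, crops included, and the job is handed in when it is done.

```bash
mkdir -p pics; ls
python3 - <<'E'
from bench import *
import cv2, numpy as np
for n in ("scene","top"):
    im,d=snapshot(n); cv2.imwrite(f"pics/{n}0.png",im); np.save(f"pics/{n}0.npy",d)
    print(n,get_calibration(n))
print(get_calibration("wrist"))
o=get_obs(); print(o["time"],o["tcp_pos"],o["eef_rot"])
im,d=snapshot("wrist"); cv2.imwrite("pics/wrist0.png",im)
E
```

```text
pics
scene {'vertical_fov': 51.631156033237275, 'cx': 274.90187955345243, 'cy': 204.37158647928337, 'extrinsics': array([[ 0.14454504,  0.98934205,  0.01757972, -0.09454794],
       [-0.64783007,  0.08119026,  0.75744593,  0.34292889],
       [ 0.74794581, -0.12087372,  0.65266118, -1.75895516],
       [ 0.        ,  0.        ,  0.        ,  1.        ]])}
top {'vertical_fov': 55.808953323215945, 'cx': 279.8941830465652, 'cy': 211.30802470584644, 'extrinsics': array([[-0.00131951, -0.99994771, -0.01014037,  0.02938656],
       [ 0.9872213 , -0.00291845,  0.15932857, -0.61431817],
       [-0.15934984, -0.00980055,  0.98717353, -0.9371119 ],
       [ 0.        ,  0.        ,  0.        ,  1.        ]])}
{'vertical_fov': 65.70646984690485, 'cx': 281.5898879969205, 'cy': 205.32616275567696, 'T_tool_cam': array([[ 9.79585061e-05,  9.58002965e-01,  2.86758278e-01,
         7.93427649e-02],
       [ 9.99999920e-01, -2.05327198e-04,  3.44351231e-04,
        -1.29038762e-04],
       [ 3.88768774e-04,  2.86758222e-01, -9.58002908e-01,
        -1.61959260e-01],
       [ 0.00000000e+00,  0.00000000e+00,  0.00000000e+00,
         1.00000000e+00]])}
0.1 [0.19139383 0.59427643 0.22167148] [[-9.51783126e-01  3.06770363e-01 -9.08435491e-04]
 [ 3.06771519e-01  9.51781650e-01 -1.71029564e-03]
 [ 3.39964217e-04 -1.90651267e-03 -9.99998125e-01]]
```

View pics/top0.png

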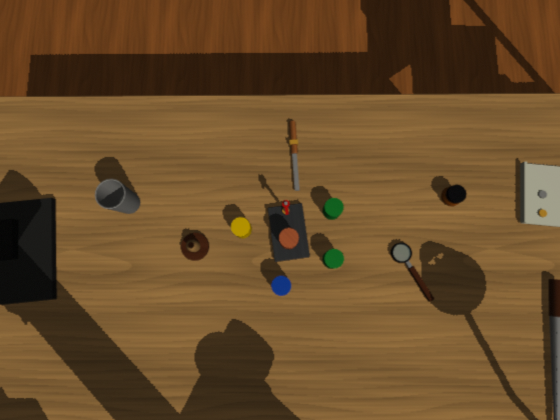

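View pics/scene0.png

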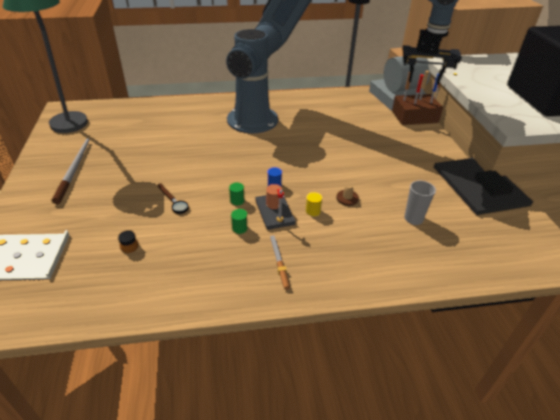

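The top view shows the copper cup at (289,238) on the plate with the red pointer at (286,208). The peg stand is at (195,245), and the loupe lens at (402,253) with its handle running to (430,298). Cup-shaped candidates are copper (289,238), yellow (241,227), blue (281,286), and green at (333,208) and (334,259). Only the copper one is on the plate and the right colour. I'll measure roughly first and confirm with the wrist camera.

```bash
cat > h.py <<'E'
import numpy as np, cv2
from bench import *
def cam(n, obs=None):
    c=get_calibration(n); f=210/np.tan(np.radians(c["vertical_fov"]/2))
    if n=="wrist":
        T=np.eye(4); T[:3,:3]=obs["eef_rot"]; T[:3,3]=obs["tcp_pos"]; M=T@c["T_tool_cam"]
    else: M=np.linalg.inv(c["extrinsics"])
    return dict(n=n,f=f,cx=c["cx"],cy=c["cy"],M=M)
def rays(c,uv):
    uv=np.atleast_2d(uv).astype(float); x=(uv[:,0]-c["cx"])/c["f"]; y=(uv[:,1]-c["cy"])/c["f"]
    if c["n"]=="wrist":
        r=np.hypot(x,y)+1e-12; s=np.sin(r)/r; d=np.c_[x*s,-y*s,-np.cos(r)]
    else: d=np.c_[x,-y,-np.ones_like(x)]
    return d
def onplane(c,uv,z):
    d=rays(c,uv)@c["M"][:3,:3].T; o=c["M"][:3,3]
    return o+d*((z-o[2])/d[:,2])[:,None]
def bydepth(c,uv,dep):
    d=rays(c,uv); d=d/(-d[:,2:])*np.asarray(dep).reshape(-1,1)
    return d@c["M"][:3,:3].T+c["M"][:3,3]
def tri(c1,p1,c2,p2):
    o1,o2=c1["M"][:3,3],c2["M"][:3,3]
    a=(rays(c1,p1)@c1["M"][:3,:3].T)[0]; b=(rays(c2,p2)@c2["M"][:3,:3].T)[0]
    s=np.linalg.lstsq(np.c_[a,-b],o2-o1,rcond=None)[0]
    P,Q=o1+s[0]*a,o2+s[1]*b
    return (P+Q)/2, np.linalg.norm(P-Q)
def cloud(c,dep):
    v,u=np.mgrid[:420,:560]; P=bydepth(c,np.c_[u.ravel(),v.ravel()],dep.ravel()); P[dep.ravel()==0]=np.nan
    return P.reshape(420,560,3)
def down(yaw):  # tool y axis along angle yaw (deg) seen from above, z down
    a=np.radians(yaw); y=np.array([np.cos(a),np.sin(a),0]); z=np.array([0,0,-1.]); return np.c_[np.cross(y,z),y,z]
E
python3 - <<'E'
from h import *
for n in("top","scene"):
    c=cam(n); P=cloud(c,np.load(f"pics/{n}0.npy"))
    px=dict(cup=(289,238),point=(286,208),peg=(195,245),lens=(402,253),h1=(412,268),h2=(430,297),jar=(455,194),yel=(241,227),blue=(281,286),bench=(350,330),tumb=(112,192),plate=(277,220)) if n=="top" else dict(cup=(274,192),plate=(283,216),lens=(180,208),h=(166,193),peg=(348,193),bench=(200,300))
    for k,(u,v) in px.items(): print(n,k,P[v,u].round(4))
E
```

```text
top cup [0.5454 0.0061 0.0749]
top point [0.6115 0.0132 0.1152]
top peg [0.5313 0.2376 0.0466]
top lens [ 0.5128 -0.2819  0.0079]
top h1 [ 0.4748 -0.3025  0.0163]
top h2 [ 0.4038 -0.342   0.0191]
top jar [ 0.6574 -0.41    0.0465]
top yel [0.574  0.1232 0.0602]
top blue [0.432  0.0256 0.0592]
top bench [ 3.226e-01 -1.456e-01 -1.000e-04]
top tumb [0.6641 0.4491 0.0533]
top plate [0.5966 0.0358 0.0203]
scene cup [0.5649 0.0089 0.0779]
scene plate [0.6105 0.0304 0.0205]
scene lens [ 0.5254 -0.2743  0.0114]
scene h [ 0.4555 -0.3182  0.0183]
scene peg [0.5496 0.2448 0.0379]
scene bench [ 0.8684 -0.2203 -0.0016]
```

Run:
```python
import cv2
im=cv2.imread("pics/top0.png")[180:310,160:450]
cv2.imwrite("pics/crop0.png",cv2.resize(im,None,fx=2.75,fy=2.75,interpolation=cv2.INTER_CUBIC))
```

```text
(no output)
```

View pics/crop0.png

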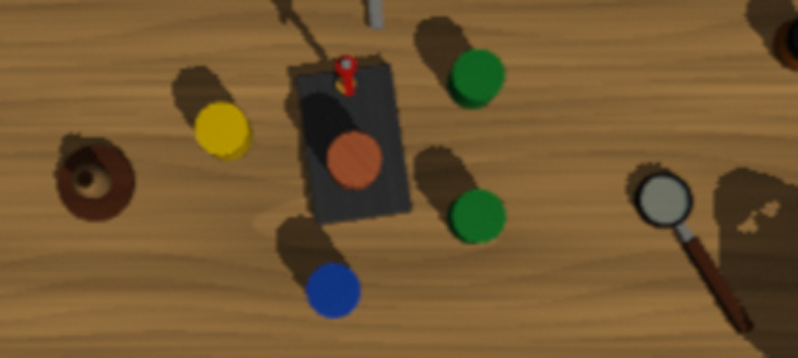

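The crop confirms the target: the copper cup at crop (354,159), which is full-image (289,238), is the only copper one. It stands on the plate, and its top measures 0.075 m against an expected 0.076 m. Next, two-view wrist measurements.

Run:
```python
from h import *
import pickle
S=[]
for i,p in enumerate([(0.50,0.17,0.25),(0.50,0.06,0.25),(0.46,-0.22,0.25),(0.46,-0.33,0.25)]):
    movep(p,down(90)); wait(0.3); o=get_obs(); im,d=snapshot("wrist"); S.append((o["tcp_pos"],o["eef_rot"],im,d))
    print(o["time"],np.round(o["tcp_pos"],4))
pickle.dump(S,open("S.pkl","wb"))
m=np.vstack([np.hstack([S[0][2],S[1][2]]),np.hstack([S[2][2],S[3][2]])])
cv2.imwrite("pics/m1.png",cv2.resize(m,(800,600),interpolation=cv2.INTER_AREA))
```

```text
2.35 [0.4999 0.1705 0.25  ]
3.2167 [0.4999 0.061  0.25  ]
4.6583 [ 0.4604 -0.219   0.2501]
5.525 [ 0.4601 -0.3289  0.2501]
```

View pics/m1.png

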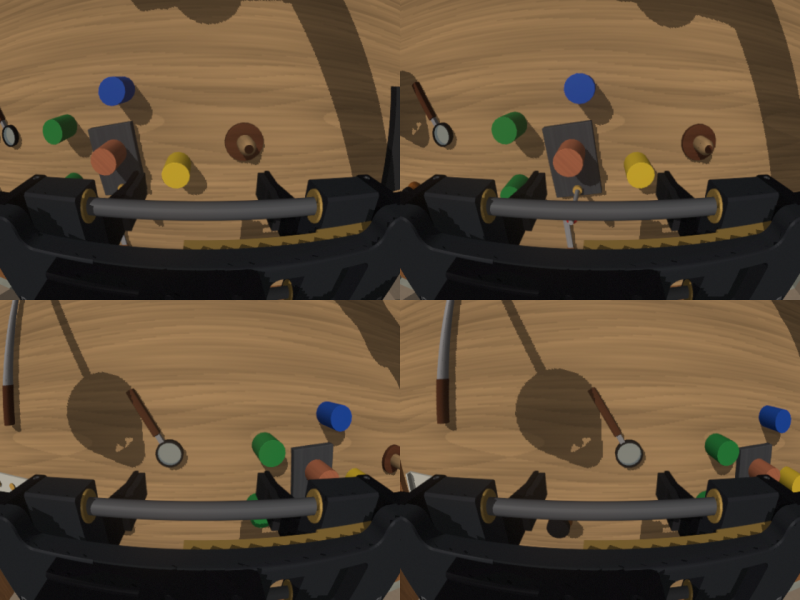

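The montage shows, in order A, B, C, D: the cup top at A (104,160) and B (569,160), the peg at A (247,146) and B (703,148), and the lens at C (169,453) and D (629,453) with the handle up and to the left of it. All are clear of the gripper.

```bash
cat > m.py <<'E'
from h import *
import pickle
S=pickle.load(open("S.pkl","rb"))
C=[cam("wrist",dict(tcp_pos=s[0],eef_rot=s[1])) for s in S]; P=[cloud(c,s[3]) for c,s in zip(C,S)]
H=[cv2.cvtColor(s[2],cv2.COLOR_BGR2HSV) for s in S]
def biggest(m):
    cs=cv2.findContours(m.astype(np.uint8),cv2.RETR_EXTERNAL,cv2.CHAIN_APPROX_NONE)[0]
    return max(cs,key=cv2.contourArea)
def near(i,uv,r):
    v,u=np.mgrid[:420,:560]; return np.hypot(u-uv[0],v-uv[1])<r
def ell(m):
    k=biggest(m); e=cv2.fitEllipse(k); return e
E
python3 - <<'E'
from m import *
def rep(name,i,j,ei,ej):
    p,g=tri(C[i],ei[0],C[j],ej[0]); print(name,p.round(4),"gap",round(g,4),np.round(ei[0],1),np.round(ei[1],1),np.round(ej[0],1),np.round(ej[1],1))
e=[ell(near(i,uv,40)&(P[i][...,2]>0.069)&(H[i][...,1]>90)) for i,uv in((0,(146,224)),(1,(237,225)))]
rep("cup",0,1,*e)
for i,(u,v) in((0,(146,224)),(1,(237,225))): print(np.nanmedian(P[i][v-8:v+8,u-8:u+8,2]),H[i][v,u])
e=[ell(near(i,uv,30)&(P[i][...,2]>0.046)&(P[i][...,2]<0.06)) for i,uv in((0,(346,206)),(1,(424,207)))]
rep("peg top",0,1,*e)
e=[ell(near(i,uv,45)&(P[i][...,2]>0.007)&(P[i][...,2]<0.025)) for i,uv in((0,(342,199)),(1,(419,200)))]
rep("base",0,1,*e)
lens=[]
for i,uv in((2,(237,215)),(3,(321,215))):
    h=H[i]; m=near(i,uv,25)&(h[...,1]<90)&(h[...,2]>100); lens.append(ell(m))
rep("lens",2,3,*lens)
for i,e in zip((2,3),lens):
    p=onplane(C[i],e[0],0.010)[0]
    h=H[i]; w=P[i]; d=np.hypot(w[...,0]-p[0],w[...,1]-p[1]); m=(d>0.046)&(d<0.15)&(w[...,2]>0.010)&(w[...,2]<0.03)&(w[...,0]<p[0])&(w[...,1]<p[1])
    k=biggest(m); r=cv2.minAreaRect(k); b=cv2.boxPoints(r); W=onplane(C[i],b,0.016)
    mm=np.zeros((420,560),np.uint8); cv2.drawContours(mm,[k],-1,1,-1); v,u=np.nonzero(mm)
    Q=onplane(C[i],np.c_[u,v],0.016)[:,:2]; c=Q.mean(0); ax=np.linalg.svd(Q-c,full_matrices=False)[2][0]; ax*=np.sign(ax[0])
    s=(Q-p[:2])@ax
    print("handle",i,"lens",p.round(4),"centre",c.round(4),"ang",np.degrees(np.arctan2(ax[1],ax[0])),"ang lens-centre",np.degrees(np.arctan2(*(p[:2]-c)[::-1])),"ext",s.min(),s.max(),"z",np.nanmedian(w[mm>0][:,2]),len(u))
    print(" width",np.ptp(np.percentile((Q-c)@[-ax[1],ax[0]],[3,97])))
E
```

```text
cup [0.548  0.0082 0.0703] gap 0.0001 [145.4 225.6] [35.4 39.3] [234.8 226.6] [39.6 41.6]
0.0757437514557229 [  9 155 145]
0.07579496110160089 [  9 152 146]
peg top [0.532  0.2486 0.0469] gap 0.0003 [347.2 207.3] [18.3 19.4] [430.1 207.1] [15.5 16.1]
base [0.5323 0.2487 0.0064] gap 0.0002 [341.4 198.4] [52.  54.2] [418.1 198.9] [45.4 51.2]
lens [ 0.5151 -0.2779  0.0077] gap 0.0002 [236.9 214.8] [28. 31.] [320.3 215. ] [28.  31.2]
handle 2 lens [ 0.5144 -0.2776  0.01  ] centre [ 0.4352 -0.3232] ang 30.288090570066945 ang lens-centre 29.921935994431642 ext -0.13659529993513503 -0.04596774237384949 z 0.015569062408917672 812
 width 0.014141418576376684
handle 3 lens [ 0.5142 -0.2782  0.01  ] centre [ 0.4351 -0.3245] ang 30.491622465195803 ang lens-centre 30.313457647795254 ext -0.1361243166380112 -0.0458278398488122 z 0.015601034787182333 839
 width 0.013347617059711185
```

Everything fits: cup top depth 0.0758 (expected 0.076), peg top about 0.050, lens height 0.0077, handle extent 46–137 mm, width 14 mm and angle 30.3°. I'll refine the cup centre, then grasp and lift it.

Run:
```python
from m import *
e=[ell(near(i,uv,40)&(P[i][...,2]>0.0735)&(H[i][...,1]>90)) for i,uv in((0,(146,224)),(1,(237,225)))]
print("tri",tri(C[0],e[0][0],C[1],e[1][0]),[np.round(x[1],1) for x in e])
w=[onplane(C[i],e[i][0],0.076)[0] for i in (0,1)]; print(w)
x,y=np.mean(w,0)[:2]
if abs(x-.547)<.005 and abs(y-.008)<.005:
    set_gripper(0.087); movep((x,y,0.17),down(90)); 
    f=move_linear((x,y,0.044),speed=0.1,threshold=8); print("hit",f)
    if not f:
        set_gripper(0.03,25); o=get_obs(); print(o["finger_gap"],o["grip_force"],o["tcp_pos"],o["wrist_force"])
        if o["finger_gap"]>0.044:
            move_linear((x,y,0.14),speed=0.1); o=get_obs(); print(o["time"],o["finger_gap"],o["grip_force"],o["tcp_pos"],o["wrist_force"])
im,_=snapshot("top"); cv2.imwrite("pics/t2.png",im)
```

```text
tri (array([0.54787249, 0.00830421, 0.07256717]), np.float64(0.00034913240744983623)) [array([33.4, 39. ]), array([38.4, 41.5])]
[array([0.54676863, 0.00991573, 0.076     ]), array([0.54640042, 0.00884382, 0.076     ])]
hit False
0.04749284253915103 24.99995718819264 [0.54661568 0.00937676 0.04403372] [-0.93728879 -0.24848023  0.89111109]
10.4083 0.04770236481362481 24.99990517324477 [0.54603497 0.00950234 0.13942127] [ 1.08556423  0.87981755 -2.20832396]
```

Run:
```python
from h import *
X,Y=0.532,0.2487
move_linear((X,Y,0.14),speed=0.2); wait(0.2)
f=move_linear((X,Y,0.046),speed=0.08,threshold=8); print("early",f,get_obs()["tcp_pos"])
if not f:
    f=move_linear((X,Y,0.034),speed=0.03,threshold=5); o=get_obs(); print("seat",f,o["tcp_pos"],o["wrist_force"],o["time"])
    set_gripper(0.087); wait(0.3); o=get_obs(); print(o["grip_force"],o["finger_gap"],o["wrist_force"])
    move_linear((X,Y,0.17),speed=0.2)
    # look at cup on peg and at ring/pointer from two places
    import pickle; S=[]
    for p in [(0.46,0.20,0.25),(0.46,0.08,0.25),(0.56,0.04,0.26),(0.56,-0.05,0.26)]:
        movep(p,down(90)); wait(0.3); o=get_obs(); im,d=snapshot("wrist"); S.append((o["tcp_pos"],o["eef_rot"],im,d)); 
    print(o["time"]); pickle.dump(S,open("S.pkl","wb"))
    m=np.vstack([np.hstack([S[0][2],S[1][2]]),np.hstack([S[2][2],S[3][2]])])
    cv2.imwrite("pics/m2.png",cv2.resize(m,(800,600),interpolation=cv2.INTER_AREA))
```

```text
early False [0.53250269 0.24883697 0.04657497]
seat True [0.53264442 0.24887679 0.03775635] [0.18296581 0.82485756 2.94324358] 13.6833
0.0 0.08680384764692681 [-0.48953807  1.0799766   0.31953315]
19.125
```

View pics/m2.png

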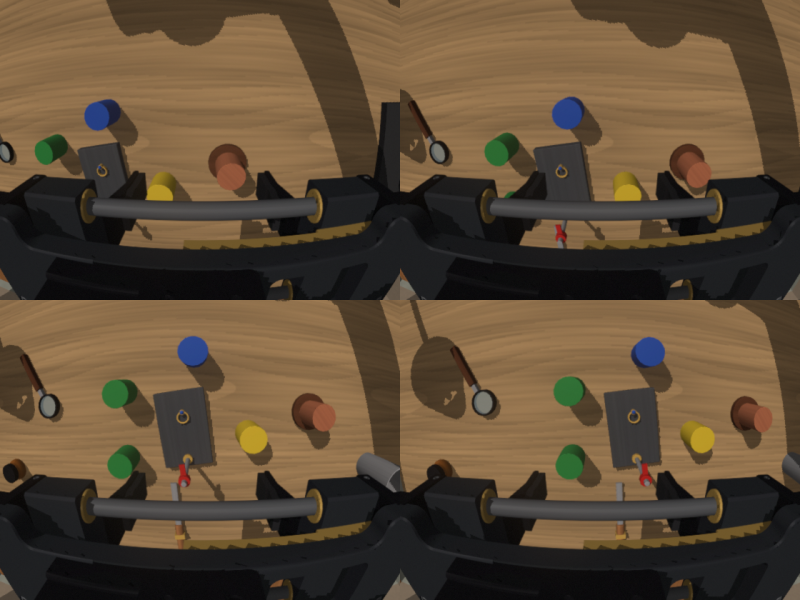

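The seat contact came at TCP 0.0378, which puts the rim at 0.0118, so the cup is home. Panels C and D show the ring at C (182,417) and D (633,417), and the red pointer at C (184,475) and D (645,475). I'll enlarge those.

Run:
```python
from m import *
a=[cv2.resize(S[i][2][140:275,x:x+100],(400,540),interpolation=cv2.INTER_CUBIC) for i,x in((2,205),(3,280))]
cv2.imwrite("pics/c3.png",np.hstack(a))
for i,uv in((2,(258,245)),(3,(343,245))):
    h=H[i]; m=near(i,uv,40)&((h[...,0]<6)|(h[...,0]>172))&(h[...,1]>170)&(h[...,2]>70)
    k=biggest(m); print(i,cv2.contourArea(k),"top px",k[k[:,0,1].argmin(),0],"bottom",k[k[:,0,1].argmax(),0], "z",np.nanpercentile(P[i][m][:,2],[5,25,50,75,95]).round(4))
    v,u=np.nonzero(m); j=np.argsort(v)[:8]; print(np.c_[u,v][j].tolist(),P[i][v[j],u[j]].round(4).tolist())
for i,uv in((2,(255,164)),(3,(326,164))):
    h=H[i]; m=near(i,uv,22)&(P[i][...,2]>0.0205)&(P[i][...,2]<0.04); v,u=np.nonzero(m)
    m2=near(i,uv,22)&(h[...,0]>10)&(h[...,0]<35)&(h[...,1]>90); e=ell(m2) 
    print("ring",i,len(u),P[i][m].mean(0).round(4),"gold ell",np.round(e[0],1),np.round(e[1],1),onplane(C[i],e[0],0.022)[0].round(4))
    blue=near(i,uv,22)&(h[...,0]>95)&(h[...,0]<135)&(h[...,1]>80); vb,ub=np.nonzero(blue); print("stone",len(ub),onplane(C[i],(ub.mean(),vb.mean()),0.029)[0].round(4) if len(ub) else None)
# plate orientation
m=(P[2][...,2]>0.014)&(P[2][...,2]<0.022)&near(2,(258,180),75)&(H[2][...,1]<90); k=biggest(m); b=cv2.boxPoints(cv2.minAreaRect(k)); print("plate",onplane(C[2],b,0.018).round(4).tolist())
# cup check
e=[ell(near(i,uv,40)&(P[i][...,2]>0.067)&(H[i][...,1]>90)) for i,uv in((2,(444,160)),(3,(491,162)))]
print("cup",tri(C[2],e[0][0],C[3],e[1][0]),[onplane(C[i],x[0],0.07)[0].round(4) for i,x in zip((2,3),e)])
for i,(x,y) in enumerate([e[0][0],e[1][0]]): print(np.nanmedian(P[i+2][int(y)-5:int(y)+5,int(x)-5:int(x)+5,2]))
```

```text
2 218.5 top px [252 230] bottom [262 260] z [0.115  0.1162 0.1174 0.1205 0.1215]
[[252, 230], [253, 230], [254, 230], [255, 230], [256, 230], [257, 230], [251, 231], [252, 231]] [[0.598, 0.0105, 0.1142], [0.5984, 0.0114, 0.1132], [0.5981, 0.0125, 0.1139], [0.597, 0.0138, 0.1166], [0.5976, 0.0147, 0.1151], [0.5973, 0.0157, 0.1157], [0.5984, 0.0096, 0.1159], [0.5978, 0.0108, 0.1176]]
3 229.5 top px [340 229] bottom [341 260] z [0.1145 0.116  0.1173 0.1205 0.1216]
[[340, 229], [341, 229], [342, 229], [343, 229], [344, 229], [345, 229], [339, 230], [340, 230]] [[0.6345, 0.0296, 0.018], [0.598, 0.012, 0.1137], [0.5981, 0.0131, 0.1134], [0.597, 0.0135, 0.1164], [0.5976, 0.0149, 0.1148], [0.5969, 0.0155, 0.1168], [0.5984, 0.0096, 0.1154], [0.598, 0.0104, 0.1167]]
ring 2 131 [0.5429 0.0074 0.0248] gold ell [255.4 163.6] [15.8 18.4] [0.5451 0.0079 0.022 ]
stone 17 [0.536  0.0066 0.029 ]
ring 3 120 [0.5437 0.0073 0.0244] gold ell [327.2 163. ] [15.9 18.7] [0.5449 0.008  0.022 ]
stone 16 [0.5358 0.0062 0.029 ]
plate [[0.5039, -0.0446, 0.018], [0.4927, 0.0435, 0.018], [0.6299, 0.0638, 0.018], [0.6447, -0.031, 0.018]]
cup (array([0.53353453, 0.24824059, 0.06776475]), np.float64(5.662937703756233e-05)) [array([0.5332, 0.2469, 0.07  ]), array([0.5332, 0.2464, 0.07  ])]
0.06967587510877143
0.06957856735639015
```

View pics/c3.png

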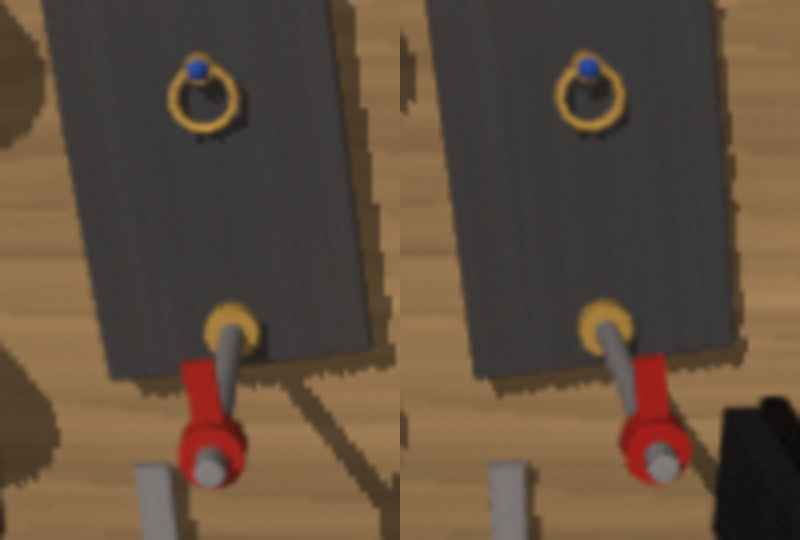

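The crop shows the bare ring with band centres at (204,98) left and (590,97) right, and its blue stone on the robot side. The blade tip edge is at (197,360) left and (649,357) right. I'll triangulate these, then pick up the loupe.

Run:
```python
from m import *
print("ring",tri(C[2],(256,164.5),C[3],(327.5,164.3)),onplane(C[2],(256,164.5),.023)[0],onplane(C[3],(327.5,164.3),.023)[0])
print("tip",tri(C[2],(254.3,230),C[3],(342.2,229.3)))
a=np.radians(30.3); x,y=np.array([.5143,-.2779])-.066*np.array([np.cos(a),np.sin(a)])
set_gripper(0.06); movep((x,y,0.12),down(120.3))
f=move_linear((x,y,0.004),speed=0.08,threshold=6); o=get_obs(); print("hit",f,o["tcp_pos"])
if not f:
    set_gripper(0.005,40); o=get_obs(); print(o["finger_gap"],o["grip_force"],o["tcp_pos"])
    if .011<o["finger_gap"]<.017:
        move_linear((x,y,0.2),speed=0.12); wait(.3); o=get_obs(); print(o["finger_gap"],o["tcp_pos"],o["wrist_force"],o["wrist_torque"],o["time"])
for n in("top","scene"):
    im,d=snapshot(n); cv2.imwrite(f"pics/{n}4.png",im)
```

```text
ring (array([0.54649916, 0.00855298, 0.02131856]), np.float64(0.0002992693213059409)) [0.54606829 0.0086882  0.023     ] [0.54637349 0.00831529 0.023     ]
tip (array([0.59765008, 0.01294282, 0.11528692]), np.float64(0.0002121680298618806))Traceback (most recent call last):
  File "<stdin>", line 5, in <module>
bench.IKError: the arm cannot take that pose within its joint ranges
```

Run:
```python
from h import *
x,y=.4573,-.3112
print(get_obs()["joint_positions"])
for yaw in (120.3,110,100,90,-59.7):
    for z in (0.12,0.004,0.2):
        q=ik((x,y,z),down(yaw)); print(yaw,z,None if q is None else np.round(q,1))
a=np.array([.5463,.0085])
for ly in (-20,0,7,30,60):
    p=a-.066*np.array([np.cos(np.radians(ly)),np.sin(np.radians(ly))])
    for k in (90,-90):
        for z in (.111,.2):
            q=ik((*p,z),down(ly+k)); print("fin",ly,k,z,None if q is None else np.round(q,1))
```

```text
[-1.64935809e+01  2.29218920e+01  8.86840436e+01  1.89702326e-05
  6.83974508e+01 -1.06488849e+02]
120.3 0.12 None
120.3 0.004 None
120.3 0.2 None
110 0.12 [ -45.8   32.9   97.8   -0.    49.2 -155.8]
110 0.004 [ -45.8   44.2  100.7   -0.    35.1 -155.8]
110 0.2 [ -45.8   26.3   93.9   -0.    59.8 -155.8]
100 0.12 [ -45.8   32.9   97.8   -0.    49.2 -145.8]
100 0.004 [ -45.8   44.2  100.7   -0.    35.1 -145.8]
100 0.2 [ -45.8   26.3   93.9   -0.    59.8 -145.8]
90 0.12 [ -45.8   32.9   97.8   -0.    49.2 -135.8]
90 0.004 [ -45.8   44.2  100.7   -0.    35.1 -135.8]
90 0.2 [ -45.8   26.3   93.9   -0.    59.8 -135.8]
-59.7 0.12 [-45.8  32.9  97.8  -0.   49.2  13.9]
-59.7 0.004 [-45.8  44.2 100.7  -0.   35.1  13.9]
-59.7 0.2 [-45.8  26.3  93.9  -0.   59.8  13.9]
fin -20 90 0.111 [ -9.6  30.  107.8  -0.   42.2 -79.6]
fin -20 90 0.2 [ -9.6  21.4 103.2  -0.   55.4 -79.6]
fin -20 -90 0.111 [ -9.6  30.  107.8  -0.   42.2 100.4]
fin -20 -90 0.2 [ -9.6  21.4 103.2  -0.   55.4 100.4]
fin 0 90 0.111 [ -12.3   29.7  108.5   -0.    41.7 -102.3]
fin 0 90 0.2 [ -12.3   21.   103.8   -0.    55.1 -102.3]
fin 0 -90 0.111 [-12.3  29.7 108.5  -0.   41.7  77.7]
fin 0 -90 0.2 [-12.3  21.  103.8  -0.   55.1  77.7]
fin 7 90 0.111 [ -13.3   29.8  108.5   -0.    41.8 -110.3]
fin 7 90 0.2 [ -13.3   21.1  103.8   -0.    55.2 -110.3]
fin 7 -90 0.111 [-13.3  29.8 108.5  -0.   41.8  69.7]
fin 7 -90 0.2 [-13.3  21.1 103.8  -0.   55.2  69.7]
fin 30 90 0.111 [ -16.    30.2  107.2   -0.    42.6 -136. ]
fin 30 90 0.2 [ -16.    21.7  102.6   -0.    55.7 -136. ]
fin 30 -90 0.111 [-16.   30.2 107.2  -0.   42.6  44. ]
fin 30 -90 0.2 [-16.   21.7 102.6  -0.   55.7  44. ]
fin 60 90 0.111 None
fin 60 90 0.2 None
fin 60 -90 0.111 [-17.8  31.6 103.6  -0.   44.8  12.2]
fin 60 -90 0.2 [-17.8  23.6  99.1  -0.   57.3  12.2]
```

Yaw 120° exceeds the last joint's range. The half-turned grasp is reachable for both pick and finish, and it puts the camera on the lens side, well above the post. Ring (0.5463, 0.0085); mark z about 0.115.

Run:
```python
from h import *
x,y=.4573,-.3112
set_gripper(0.06); movep((x,y,0.12),down(-59.7))
f=move_linear((x,y,0.004),speed=0.08,threshold=6); o=get_obs(); print("hit",f,o["tcp_pos"])
if not f:
    set_gripper(0.005,40); o=get_obs(); print(o["finger_gap"],o["grip_force"],o["tcp_pos"])
    if .011<o["finger_gap"]<.017:
        move_linear((x,y,0.2),speed=0.12); wait(.3); o=get_obs(); print(o["finger_gap"],o["tcp_pos"],o["wrist_force"],o["wrist_torque"],o["time"])
        im,d=snapshot("wrist"); cv2.imwrite("pics/w5.png",im); np.save("pics/w5.npy",d)
```

```text
hit False [ 0.45758749 -0.31146981  0.00449347]
0.013850160143819124 39.99947905540466 [ 0.45733394 -0.31124456  0.00397514]
0.013401161516495372 [ 0.45721782 -0.31113913  0.19969405] [-0.04935837  0.02421498 -0.40321862] [-0.06338078  0.1782941   0.01766756] 26.5
```

View pics/w5.png

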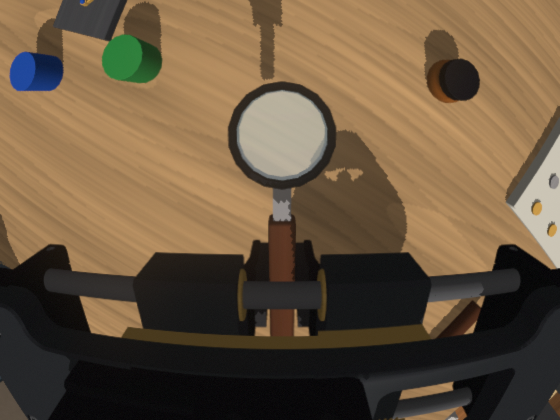

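The loupe is held: lens at (282,134), handle straight between the pads. I'll measure the lens offset and tilt in the grip.

```bash
cat > lens.py <<'E'
from h import *
def lens(o,im,d,uv=(282,134)):
    c=cam("wrist",o); P=cloud(c,d); v,u=np.mgrid[:420,:560]; r=np.hypot(u-uv[0],v-uv[1])
    h=cv2.cvtColor(im,cv2.COLOR_BGR2HSV)
    fr=(r<60)&(h[...,2]<75)&(P[...,2]>o["tcp_pos"][2]-.03); fr&=(v<uv[1]+52)
    k=max(cv2.findContours(fr.astype(np.uint8),0,1)[0],key=cv2.contourArea); e=cv2.fitEllipse(k)
    Q=P[fr]; Q=Q[np.isfinite(Q).all(1)]; ctr=Q.mean(0)
    for _ in range(3):
        A=np.c_[Q[:,:2]-ctr[:2],np.ones(len(Q))]; s=np.linalg.lstsq(A,Q[:,2],rcond=None)[0]; res=Q[:,2]-A@s; Q=Q[abs(res)<max(.0015,2*res.std())]
    top=s[2]; L=onplane(c,e[0],top)[0]
    ex=lambda p:(np.array(p)-o["tcp_pos"])
    return dict(ell=np.round(e,1) if 0 else e,lens=L,top=top,tilt=np.degrees(np.arctan(s[:2])),tool=o["eef_rot"].T@ex(L),n=len(Q))
E
python3 - <<'E'
from lens import *
o=get_obs(); print(lens(o,cv2.imread("pics/w5.png"),np.load("pics/w5.npy")))
E
```

```text
{'ell': ((281.80987548828125, 134.72732543945312), (104.50211334228516, 107.03335571289062), 97.75593566894531), 'lens': array([ 0.51527747, -0.27717734,  0.20936516]), 'top': np.float64(0.20936516091680515), 'tilt': array([-0.12166339,  0.00110113]), 'tool': array([ 6.72362565e-02, -8.64410822e-05, -9.56843888e-03]), 'n': 2272}
```

Tilt is 0.1°, the lens is 67 mm ahead of the TCP, and its middle is 4 mm above the TCP. Now carrying it over and lowering it.

Run:
```python
from lens import *
a=np.radians(7); R=np.array([.5463,.0085]); p=R-.067*np.array([np.cos(a),np.sin(a)])
movep((*p,.2),down(-83)); wait(.2)
print(move_linear((*p,.111),speed=.08,threshold=8)); wait(.5)
o=get_obs(); im,d=snapshot("wrist"); cv2.imwrite("pics/w6.png",im); print(lens(o,im,d)); print(o["tcp_pos"],o["finger_gap"],o["grip_force"],o["wrist_force"],o["time"])
im,d=snapshot("top"); cv2.imwrite("pics/t6.png",im)
cv2.imwrite("pics/c6.png",np.hstack([cv2.imread("pics/w6.png")[:300,100:460],cv2.resize(im[150:270,170:346],(440,300),interpolation=cv2.INTER_CUBIC)]))
```

```text
False
{'ell': ((281.57025146484375, 134.4993133544922), (105.21379089355469, 107.90437316894531), 90.33940124511719), 'lens': array([0.54659939, 0.00855707, 0.12060737]), 'top': np.float64(0.12060737402604804), 'tilt': array([-0.05165319,  0.00374953]), 'tool': array([ 6.73016257e-02, -1.52370915e-05, -9.55021847e-03]), 'n': 2373}
[4.79802047e-01 3.38298943e-04 1.11053166e-01] 0.013784935272196692 39.99950587749481 [-0.18864854  0.24944075 -0.64051282] 29.7083
```

View pics/c6.png

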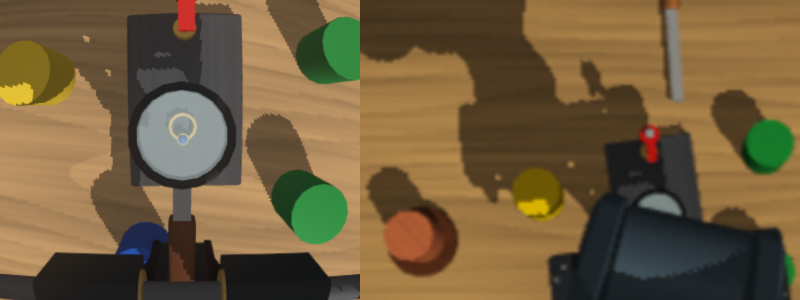

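The lens is over the ring (seen through it at (183,127)), centred at (0.5466, 0.0086), with its middle at about 0.1148 against a mark of about 0.115. It is level, nothing touches it, and the cup sits on the peg at (415,240) in the right panel. Handing in.

```bash
python3 -c "
from bench import *
print(close_job())"
```

```text
the job is handed in; nothing more can be done
None
```

The job is handed in, verdict not shown: the copper cup is seated on the peg, and the loupe is held level over the ring, by my measurements within about 1 mm of the ring centre and the pointer height.

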